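# Rock the ink cartridge out of the order-stamp station

### The job

The ink cartridge with the yellow grip is stuck in the red ink station and has to come out for a check. Press the green eject plunger fully down to its stop so that the cartridge pops up a little, let go of it, then take the cartridge by its yellow grip and, while it is still in the slot, rock it clearly over to the side away from the plunger and then clearly over towards the plunger, and work it out. Finish while holding it in the gripper, upright and still, just clear above its own slot and touching nothing else, and leave everything else on the counter where it is.

Things in the scene. Friction and masses are not known exactly. Their poses are not given: they have to be found in the camera images.
- ink_station: Fixed red and black ink station, a block 130 (x) x 190 (y) x 50 mm high. Origin: centre of its underside; z up. In its top, at x = 0: the cartridge slot at y = +30 mm and the green plunger at y = -50 mm. Two sprung rubber cheeks in the slot (16 mm high, middle 20 mm below the mouth) pinch the cartridge along x with about 22 N each: a straight pull takes roughly 25 to 35 N.
- slot_mouth (a point): Centre of the slot's mouth, level with the station's flat top, 50 mm above the counter. Axes as the station's: +y away from the plunger, -y towards it, z up. Slot: 30 (x) by 54 mm (y), 40 mm deep. Along y the cartridge has 5 mm of play each side, so it can rock in the y-z plane about 0.25 rad either way; rocking it about the cheeks while lifting walks it up.
- cartridge: Ink cartridge: white block 28 (x) x 44 (y) x 46 mm high with a yellow upright grip plate on top, 12 (x) x 32 (y) x 36 mm high, 82 mm in all; 0.08 to 0.17 kg. Origin: centre of its underside; z up. Starts home in the slot, underside 40 mm below the mouth, axes along the station's. Pressing the plunger lifts it about 4 mm and it stays up by friction.
- cartridge_grip (a point): Middle of the yellow grip plate, 68 mm above the cartridge's underside, 14 mm below the plate's top and 22 mm above the top of the white block. Pinch the plate across its 12 mm thickness (the x axis of the cartridge), from above. It is sturdy: grip it hard.
- eject_top (a point): Centre of the top face of the green plunger cap (30 mm across), 84 mm above the counter when up. It goes straight down 12 mm.
- eject (a joint): Travel of the plunger in m: 0 up, 0.012 at its stop. It is sprung, and through a lever it also pushes the cartridge up (4 mm for each 10 mm): about 10 N to start it and 14 to 19 N near the stop. It springs back up when released.
- spare: Spare cartridge, same shape as the other but with a blue grip, standing upright behind the station. Leave alone. Origin: centre of its underside.
- date_stamp: Red and black hand stamp, 45 x 60 x 70 mm, standing behind the station. Leave alone. Origin: centre of its underside.
- tub: White open plastic tub, 96 mm across, 100 mm high. Leave alone. Origin: centre of its underside.
- sauce: Amber sauce bottle with red cap, 56 mm across, 170 mm high. Leave alone. Origin: centre of its underside.
- tape: Roll of white tape lying flat, 90 mm across, 24 mm high. Leave alone. Origin: centre of its underside.
- tray: Black shallow tray, 130 x 160 x 22 mm. Leave alone. Origin: centre of its underside.
- jar: Glass jar, 70 mm across, 90 mm high. Leave alone. Origin: centre of its underside.
Not all that is in view belongs to the job. Leave any turquoise look-alike of the cartridge alone. Several things have the shape of the ink_station; the one meant has the colours described above.

How it is judged:
By the outcome, as a careful person would: the job done as asked, in the order asked, and still so for the second after the job is handed in, while the arm keeps its last pose, push and grip.
It also fails if it takes over 51 s, if anything falls off the work surface, if the arm or the gripper's body presses on something with over 40 N, if the wrist force passes 120 N, or if a joint passes its speed limit or range.

### The arm

A 6-joint arm with a two-finger parallel gripper is mounted at the origin on the work surface. World frame = base frame: x ahead of the robot, y to its left, z up, the work surface at z = 0. Lengths are in m, angles in rad, forces in N, time in s.
With the tool pointing down it reaches from about 0.325 to 0.85 m from the base axis. Payload 15.5 kg.
Tool frame: the origin (TCP) lies between the finger pads; the fingertips stand ahead of it and the grasp point (between the pads) lies 8 mm behind it (manip.tip_extent is the z of the fingertips in the tool frame, in m); z points along the fingers, x is the direction in which the jaws open and shut, and the axes are right-handed (so a half turn about z gives the same grasp; the last joint's range is limited). The gripper opens to 91 mm and grips with 3 to 60 N. Pads are 32 mm wide; open, the fingers measure 118 mm over their backs; the gripper's body (76 mm by 178 mm) begins 60 mm behind the grasp point.
Start: joints at [1.02, 0.494, 1.345, -0, 1.302, -0.096], TCP at [0.275, 0.561, 0.225] pointing down, gripper open.
Joint ranges: [-2.91, 2.91], [-0.82, 2.16], [0.22, 2.67], [-1.22, 4.37], [0.12, 2.79], [-3.08, 3.08]. Speed limits (rad/s): [1.89, 1.89, 2.57, 3.01, 3.01, 3.01].

### API

Orientations are given as a rotation vector (axis times angle).
In Python, from bench import manip, eyes, workorder, spot_in, mark_of gives the robot as it stands. The module is installed in compiled form; this text tells all that it offers.
- The arm moves only by the tool arm_command, never from a script. Its argument "commands" is one flat list of numbers, 7 for each row, row after row: the opening in per cent of the stroke, from 0 (shut) to 100 (fully open), then the shift along the tool's x, y, z normalised to -1 to 1, where 1 is 0.02 m, then the turn, a rotation vector about the tool's x, y, z normalised to -1 to 1, where 1 is 4 degrees. A call has exactly 8 rows; each row shifts and turns the commanded pose from where the row before left it, along the tool's axes as they then stand; what a row does not reach is not made up. A row lasts 1/12 s, in which the tool goes at most 41.7 mm and 7.16 degrees, less where a joint would pass 70% of its speed; a pose out of reach is approached as far as the arm can. A call with a number of a shift or a turn outside -1 to 1 is refused whole. A call with a gripper value outside its range is refused whole. The fingers move at their own pace and stop on an object; "force" is the grip in N (left out, the last holds). Time passes only in rows, so rows that do not move let the fingers close, or fill a call up. It gives the time, the measured TCP pose, the force and the opening at its end, in the units of the state.
- manip.get_state(): the state, without advancing time (a new reading comes with each control period).
- eyes.camera(name): name is "side" or "top"; returns (picture, depth): 400x640x3 uint8, red, green, blue; 400x640 float32, m along the optical axis (not along the pixel's ray), 0 where there is no reading.
- eyes.camera_params(name): a dict with "camera_matrix" (3x3 intrinsics, pixels), "xyz" and "orientation" of the camera in the world. Camera axes: x right, y up, looking along -z (the intrinsics and any distortion apply to the point x, -y, -z); pixel columns grow to the right and rows downward; lengths in m; the calibration is good to about 2 mm. A picture is of the moment at which its call begins. camera_params takes no time and is no camera call.
- workorder.sign_off(): hands the job in, once; it reports no verdict.
Trained networks look in the newest picture that a camera, given by its name, has taken for a name from the list of things; names that differ only in an ending like _2 or _b are one class to them, and where a whole thing is asked for, a point or a joint stands for the part that bears it (a point fixed in the world has none). Each returns a list of dicts, best first, with "confidence" (0 to 1); they miss things now and then, are a little off and sometimes report something else, mostly with a low value. They report only what shows in the picture. A call takes as long as a camera call. They do not tell look-alikes from the thing itself.
- spot_in(camera, query): "bbox" ([left, top, right, bottom] in pixels, round what is visible of it).
- mark_of(camera, query): "point" ([column, row] in pixels: a listed point, or the origin of a listed thing).
The state is a dict: "time_s": time; "joint_positions": joint angles; "dq": joint speeds; "tau": joint torques, N m; "tcp_pos": TCP position; "tcp_rot": TCP orientation; "ft_force": force on the tool from outside, world axes, zero at the start; "torque": the same for the moment, N m; "width": finger opening in m.
Only numpy, scipy, OpenCV 4.12 (cv2) and the standard library are available. Lean on these libraries where they do the work, as an engineer would, in place of code of your own. Each camera call takes 0.05 s, during which the arm holds its last target. There are 200 camera calls.

## Working session

There is one attempt and no reset: what is moved stays moved. The work goes in short steps, Python scripts to look and compute and a tool call to move; the robot and the scene stay as the last step left them, time stands still between calls to the robot, and variables do not carry over. Pictures are saved under pics/ and viewed, about 8 in all and at most 12, crops included, and the job is handed in when it is done.

Besides the shell and the picture viewer there is one more tool, called as a command line: name --argument value ..., lists and objects as JSON in quotes. arm_command: Moves the arm, as the interface text tells. Its arguments: {"type":"object","properties":{"commands":{"type":"array"},"force":{"type":"number"}},"required":["commands"]}

```bash
mkdir -p pics
cat > h.py <<'E'
import numpy as np, cv2
from scipy.spatial.transform import Rotation as R
from bench import manip, eyes, workorder, spot_in, mark_of
def camT(n):
    p=eyes.camera_params(n); o=np.array(p["orientation"],float)
    r=R.from_rotvec(o).as_matrix() if o.shape==(3,) else (o if o.shape==(3,3) else R.from_quat(o).as_matrix())
    return np.array(p["camera_matrix"]),r,np.array(p["xyz"]),p
def pix2w(n,u,v,d=None,z=None):
    K,r,t,p=camT(n)
    q=np.array([(u-K[0,2])/K[0,0],-(v-K[1,2])/K[1,1],-1.])
    w=r@q
    return t+w*(d if d is not None else (z-t[2])/w[2])
def cloud(n,depth):
    K,r,t,p=camT(n); v,u=np.mgrid[:400,:640]
    q=np.stack([(u-K[0,2])/K[0,0],-(v-K[1,2])/K[1,1],-np.ones(u.shape)],-1)*depth[...,None]
    return q@r.T+t
def w2pix(n,P):
    K,r,t,p=camT(n); q=r.T@(np.array(P)-t); return K[0,2]+K[0,0]*q[0]/-q[2], K[1,2]+K[1,1]*q[1]/q[2]
def save(n,img): cv2.imwrite("pics/"+n+".png",img[...,::-1])
E
python3 - <<'E'
from h import *
np.set_printoptions(precision=4,suppress=True)
print(manip.get_state(), manip.tip_extent)
for n in("top","side"):
    im,d=eyes.camera(n); save(n+"0",im); np.save(n+"d.npy",d); np.save(n+"i.npy",im); print(camT(n)[3])
    for q in("ink_station","cartridge","eject_top","cartridge_grip","slot_mouth"):
        if q!="slot_mouth": print(n,q,"S",[(np.round(x["bbox"]),round(x["confidence"],2)) for x in spot_in(n,q)])
        print(n,q,"M",[(np.round(x["point"],1),round(x["confidence"],2)) for x in mark_of(n,q)])
print(manip.get_state()["time_s"])
E
```

```text
{'time_s': 0.0, 'joint_positions': array([ 1.0195,  0.4942,  1.3462, -0.    ,  1.3025, -0.0955]), 'dq': array([ 0.0014, -0.0007,  0.0008,  0.0008, -0.    ,  0.0011]), 'tau': array([ -0.0058, -87.8785, -38.1859,   0.0702,   0.053 ,  -0.0001]), 'tcp_pos': array([0.2749, 0.5609, 0.2243]), 'tcp_rot': array([ 2.6654,  1.6618, -0.0017]), 'ft_force': array([ 0.7314, -0.6805, -0.0991]), 'torque': array([-0.0222,  0.034 ,  0.0185]), 'width': 0.09105910364303885} 0.011
{'camera_matrix': array([[456.2029,   0.    , 319.9068],
       [  0.    , 456.2029, 202.4083],
       [  0.    ,   0.    ,   1.    ]]), 'xyz': array([0.4281, 0.0452, 1.6584]), 'orientation': array([ 0.0497, -0.0504, -1.5452])}
top ink_station S [(array([278., 179., 341., 238.]), 0.87), (array([355., 174., 414., 231.]), 0.61)]
top ink_station M [(array([312.9, 205.3]), 0.7), (array([384. , 203.4]), 0.65)]
top cartridge S [(array([293., 251., 302., 266.]), 0.64), (array([295., 202., 310., 214.]), 0.46)]
top cartridge M [(array([303.3, 207.8]), 0.62), (array([311.3, 203.7]), 0.58), (array([299.8, 260.2]), 0.42)]
top eject_top S [(
[... 920 characters left out ...]
]), 0.85), (array([293., 194., 311., 212.]), 0.72), (array([432., 292., 526., 362.]), 0.3)]
side cartridge M [(array([251.3, 235.4]), 0.73), (array([299.5, 219. ]), 0.5), (array([374.5, 337.6]), 0.32)]
side eject_top S []
side eject_top M [(array([391.8, 245.8]), 0.69), (array([300.9, 199.4]), 0.61), (array([324.8, 202.2]), 0.52)]
side cartridge_grip S [(array([292., 198., 310., 211.]), 0.67), (array([244., 213., 257., 239.]), 0.65)]
side cartridge_grip M [(array([298.1, 201.2]), 0.56), (array([248.4, 217.1]), 0.55), (array([372.2, 335.1]), 0.49)]
side slot_mouth M [(array([297. , 206.5]), 0.71), (array([360.1, 242.8]), 0.59), (array([346. , 209.2]), 0.29), (array([310.2, 223.9]), 0.19)]
1.0
```

Run:
```python
from h import *
t=np.load("topi.npy");s=np.load("sidei.npy")
a=cv2.resize(t[150:300,160:460],(800,400),interpolation=cv2.INTER_CUBIC)
b=cv2.resize(s[170:310,210:450],None,fx=2.5,fy=2.5,interpolation=cv2.INTER_CUBIC)
save("crop_s",cv2.resize(s[170:310,220:440],(800,509),interpolation=cv2.INTER_CUBIC)); save("crop_t",a)
```

```text
(no output)
```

View pics/side0.png

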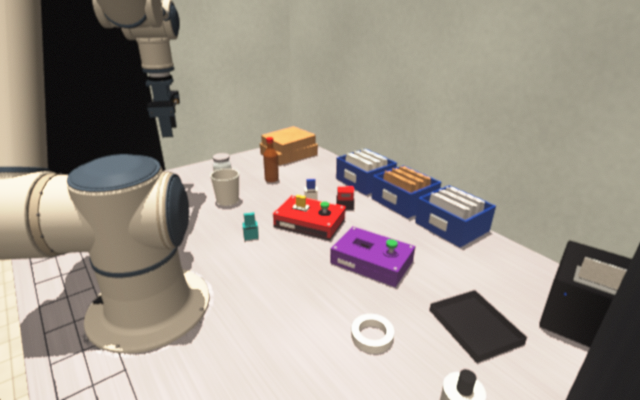

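View pics/crop_t.png

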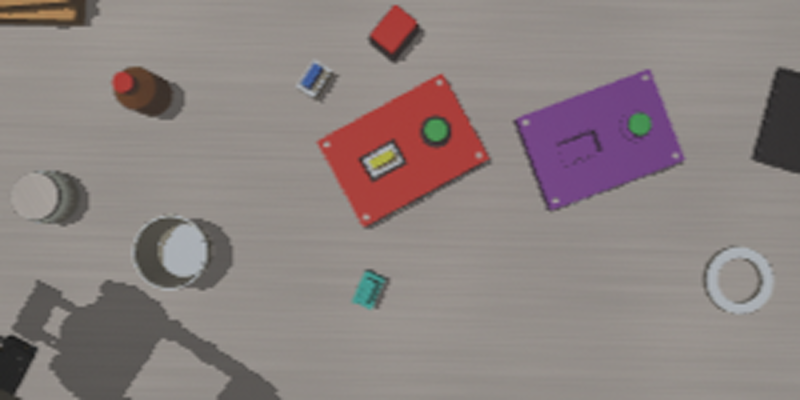

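View pics/crop_s.png

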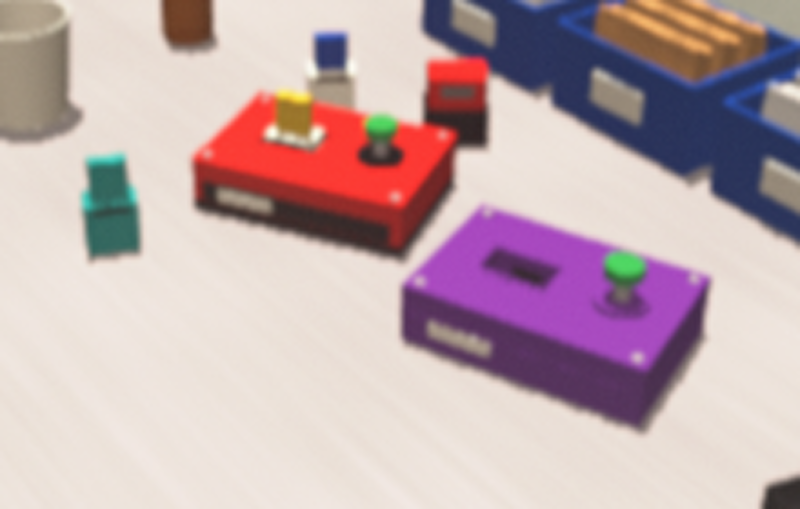

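Candidates: stations are red at top(311,204) and purple at (384,203). Cartridges are yellow in the red slot at (303,210), turquoise at (299,258) and the blue spare at (278,180). The red station, its yellow grip and its green plunger at about (323,198) match the description. Next I measure them.

```bash
cat > meas.py <<'E'
from h import *
np.set_printoptions(precision=4,suppress=True)
def hsv(im): return cv2.cvtColor(np.ascontiguousarray(im),cv2.COLOR_RGB2HSV)
def run(n,im,d,win):
    H=hsv(im);W=cloud(n,d);l,t,r,b=win
    m=np.zeros((400,640),bool);m[t:b,l:r]=1
    sat=(H[...,1]>110)&m
    red=sat&((H[...,0]<7)|(H[...,0]>172)); yel=sat&(H[...,0]>20)&(H[...,0]<36)&(H[...,2]>80); grn=sat&(H[...,0]>45)&(H[...,0]<80)
    out={}
    for k,mk,z in(("yel",yel,.082+.01),("grn",grn,.084)):
        v,u=np.nonzero(mk); P=W[mk&(d>0)]
        print(n,k,len(u),"px",u.mean(),v.mean(),"ray@z",pix2w(n,u.mean(),v.mean(),z=z),"cloud med",np.median(P,0),"max z",P[:,2].max())
    P=W[red&(abs(W[...,2]-.05)<.01)]
    rect=cv2.minAreaRect((P[:,:2]*1000).astype(np.float32)); print(n,"station rect mm",rect,"z",np.median(P[:,2]))
    v,u=np.nonzero(red&(abs(W[...,2]-.05)<.012)); 
    Q=np.array([pix2w(n,a,c,z=.05)[:2] for a,c in zip(u,v)])*1000
    print(n,"ray rect",cv2.minAreaRect(Q.astype(np.float32)))
if __name__=="__main__":
    run("top",np.load("topi.npy"),np.load("topd.npy"),(275,175,346,240))
    run("side",np.load("sidei.npy"),np.load("sided.npy"),(270,193,346,240))
E
python3 meas.py
```

```text
top yel 29 px 302.8965517241379 209.31034482758622 ray@z [0.5032 0.1037 0.092 ] cloud med [0.504  0.1034 0.0932] max z 0.09923463261067544
top grn 47 px 323.06382978723406 198.29787234042553 ray@z [0.5435 0.0353 0.084 ] cloud med [0.5444 0.0354 0.0848] max z 0.09204874176662603
top station rect mm ((518.3649291992188, 78.75355529785156), (129.1067657470703, 187.98045349121094), 30.108333587646484) z 0.05074770185127753
top ray rect ((518.247314453125, 78.66293334960938), (129.21124267578125, 187.83384704589844), 30.12302589416504)
side yel 30 px 302.93333333333334 197.4 ray@z [0.5021 0.0904 0.092 ] cloud med [0.5007 0.1005 0.091 ] max z 0.09418845348609117
side grn 37 px 324.2972972972973 204.59459459459458 ray@z [0.5362 0.0275 0.084 ] cloud med [0.5367 0.028  0.0834] max z 0.08517322669956728
side station rect mm ((541.8919067382812, 90.83567810058594), (197.51193237304688, 192.8960418701172), 29.844783782958984) z 0.04959055858104955
side ray rect ((540.53125, 87.03217315673828), (222.4977569580078, 196.34828186035156), 31.082462310791016)
```

Station centre is (0.518, 0.079) with yaw 30.1°. The slot comes out at (0.503, 0.105) and the plunger at (0.543, 0.036), which agrees with the colour blobs. Moving to above the plunger with the fingers shut.

arm_command --commands '[0,-0.74,0.98,0,0,0,0,0,-0.74,0.98,0,0,0,0,0,-0.74,0.98,0,0,0,0,0,-0.74,0.98,0,0,0,0,0,-0.74,0.98,0,0,0,0,0,-0.74,0.98,0,0,0,0,0,-0.74,0.98,0,0,0,0,0,-0.74,0.98,0,0,0,0]' --force 20

```text
time_s: 1.67
tcp_pos: [0.3642, 0.3848, 0.2251]
tcp_rot: [-2.666, -1.662, -0.001]
ft_force: [0.4, -0.2, 0.1]
width: 0.0408
```

arm_command --commands '[0,-0.74,0.98,0,0,0,0,0,-0.74,0.98,0,0,0,0,0,-0.74,0.98,0,0,0,0,0,-0.74,0.98,0,0,0,0,0,-0.74,0.98,0,0,0,0,0,-0.74,0.98,0,0,0,0,0,-0.74,0.98,0,0,0,0,0,-0.74,0.98,0,0,0,0]'

```text
time_s: 2.33
tcp_pos: [0.4529, 0.2094, 0.225]
tcp_rot: [2.666, 1.662, 0.0]
ft_force: [0.5, 0.1, -0.8]
width: 0.0005
```

arm_command --commands '[0,-0.74,0.98,0,0,0,0,0,-0.74,0.98,0,0,0,0,0,-0.74,0.98,0,0,0,0,0,-0.74,0.98,0,0,0,0,0,-0.74,0.98,0,0,0,0,0,-0.74,0.98,0,0,0,0,0,-0.74,0.98,0,0,0,0,0,-0.74,0.98,0,0,0,0]'

```text
time_s: 3.0
tcp_pos: [0.5416, 0.034, 0.225]
tcp_rot: [2.666, 1.662, 0.0]
ft_force: [0.1, 0.8, 0.4]
width: 0.0004
```

arm_command --commands '[0,0,0,0.4,0,0,1,0,0,0,0.4,0,0,1,0,0,0,0.4,0,0,1,0,0,0,0.4,0,0,1,0,0,0,0.4,0,0,1,0,0,0,0.4,0,0,1,0,0,0,0.4,0,0,1,0,0,0,0.4,0,0,1]'

```text
time_s: 3.67
tcp_pos: [0.5412, 0.0352, 0.1606]
tcp_rot: [3.022, 0.858, 0.0]
ft_force: [-0.1, 0.5, -0.3]
width: 0.0004
```

```bash
cat > go.py <<'E'
from h import *
import sys
np.set_printoptions(precision=4,suppress=True)
def go(x,y,z,yaw=30.1,tilt=0):
    "tilt>0: cartridge top leans to station +y; prints shift (tool axes, rows of 20mm) & turn (deg)"
    s=manip.get_state(); r=R.from_rotvec(s["tcp_rot"])
    T=R.from_euler("z",yaw,degrees=True)*R.from_euler("x",-tilt,degrees=True)*R.from_euler("x",180,degrees=True)
    dp=r.inv().apply(np.array([x,y,z])-s["tcp_pos"])
    print("t",s["time_s"],"tcp",s["tcp_pos"],"w",s["width"],"F",s["ft_force"])
    print("shift units",dp/.02,"turn units",np.degrees((r.inv()*T).as_rotvec())/4)
if __name__=="__main__": go(*map(float,sys.argv[1:]))
E
python3 go.py 0.5434 0.0355 0.110
python3 - <<'E'
from h import *
im,d=eyes.camera("top");im2,d2=eyes.camera("side")
save("mix1",np.hstack([cv2.resize(im[150:280,240:400],(400,325)),cv2.resize(im2[130:270,230:390],(400,325))]))
E
```

```text
t 3.6667 tcp [0.5412 0.0352 0.1606] w 0.0003671807565306093 F [-0.0596  0.5034 -0.295 ]
shift units [0.1022 0.0464 2.5295] turn units [ 0.0009 -0.0016  0.3967]
```

View pics/mix1.png

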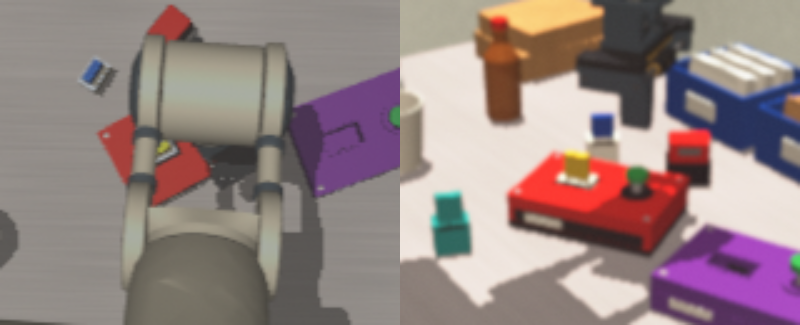

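The gripper is over the plunger, the cartridge still sits in the slot, and the scene is intact. Fine correction and descent to just above the cap.

arm_command --commands '[0,0.1,0.05,0.5,0,0,0.4,0,0,0,0.5,0,0,0,0,0,0,0.5,0,0,0,0,0,0,0.5,0,0,0,0,0,0,0.5,0,0,0,0,0,0,0.4,0,0,0,0,0,0,0.2,0,0,0,0,0,0,0,0,0,0]'

```text
time_s: 4.43
tcp_pos: [0.5429, 0.0354, 0.0979]
tcp_rot: [-3.032, -0.821, 0.002]
ft_force: [-0.6, 0.0, -1.0]
width: 0.0003
```

arm_command --commands '[0,0,0,0.15,0,0,0,0,0,0,0.15,0,0,0,0,0,0,0.1,0,0,0,0,0,0,0.1,0,0,0,0,0,0,0.1,0,0,0,0,0,0,0,0,0,0,0,0,0,0,0,0,0,0,0,0,0,0,0,0]'

```text
time_s: 5.1
tcp_pos: [0.5438, 0.0354, 0.0878]
tcp_rot: [3.032, 0.821, 0.002]
ft_force: [-2.7, -0.1, 13.5]
width: 0.0004
```

arm_command --commands '[0,0,0,0.1,0,0,0,0,0,0,0.1,0,0,0,0,0,0,0.1,0,0,0,0,0,0,0.1,0,0,0,0,0,0,0.05,0,0,0,0,0,0,0,0,0,0,0,0,0,0,0,0,0,0,0,0,0,0,0,0]'

```text
time_s: 5.77
tcp_pos: [0.544, 0.0354, 0.0822]
tcp_rot: [3.031, 0.821, 0.006]
ft_force: [-22.5, 0.7, 87.5]
width: 0.0002
```

At the stop: tip at about 0.071 with a hard contact force. Retracting, opening, and moving over to the grip.

arm_command --commands '[0,0,0,-0.3,0,0,0,0,0,0,-0.5,0,0,0,0,0,0,-0.6,0,0,0,0,0,0,-0.6,0,0,0,0,0,0,-0.6,0,0,0,100,0,0,-0.6,0,0,0,100,0,0,0,0,0,0,100,0,0,0,0,0,0]'

```text
time_s: 6.43
tcp_pos: [0.5438, 0.0354, 0.1423]
tcp_rot: [3.032, 0.821, 0.002]
ft_force: [-0.5, -0.4, -0.6]
width: 0.0182
```

```bash
python3 go.py 0.5033 0.1045 0.140
python3 - <<'E'
from h import *
from meas import run
im,d=eyes.camera("side");save("s2",im[180:250,270:350])
try: run("side",im,d,(270,185,346,240))
except Exception as e: print(e)
E
```

```text
t 6.4333 tcp [0.5438 0.0354 0.1423] w 0.01815675403875844 F [-0.4882 -0.4209 -0.619 ]
shift units [-0.0045 -4.0038  0.1128] turn units [ 0.0115 -0.0181  0.0461]
side yel 35 px 301.6857142857143 196.34285714285716 ray@z [0.503  0.0982 0.092 ] cloud med [0.5004 0.0998 0.0947] max z 0.09770300882595762
side grn 32 px 324.53125 205.03125 ray@z [0.5352 0.025  0.084 ] cloud med [0.5357 0.0275 0.0833] max z 0.08491947521501653
side station rect mm ((541.32275390625, 91.58917236328125), (197.10076904296875, 191.40957641601562), 30.766298294067383) z 0.049549296673620236
side ray rect ((544.5220336914062, 89.64649963378906), (230.2244110107422, 196.08657836914062), 30.508325576782227)
```

The cartridge rose about 3.6 mm and the plunger sprang back. Moving over the grip, then a quick look before descending.

arm_command --commands '[100,0,-0.5,0,0,0,0,100,0,-0.7,0,0,0,0,100,0,-0.7,0,0,0,0,100,0,-0.7,0,0,0,0,100,0,-0.7,0,0,0,0,100,0,-0.5,0,0,0,0,100,0,-0.2,0,0,0,0,100,0,0,0,0,0,0]'

```text
time_s: 7.15
tcp_pos: [0.5024, 0.1055, 0.142]
tcp_rot: [-3.032, -0.823, 0.0]
ft_force: [0.2, 0.8, -0.3]
width: 0.0751
```

```bash
python3 go.py 0.5033 0.1045 0.0905
python3 - <<'E'
from h import *
im,d=eyes.camera("side");save("s3",cv2.resize(im[150:250,240:360],(720,600),interpolation=cv2.INTER_CUBIC))
E
```

```text
t 7.15 tcp [0.5024 0.1055 0.142 ] w 0.07511352189185676 F [ 0.1521  0.7986 -0.3257]
shift units [0.011  0.0669 2.5728] turn units [-0.001   0.0014  0.0676]
```

View pics/s3.png

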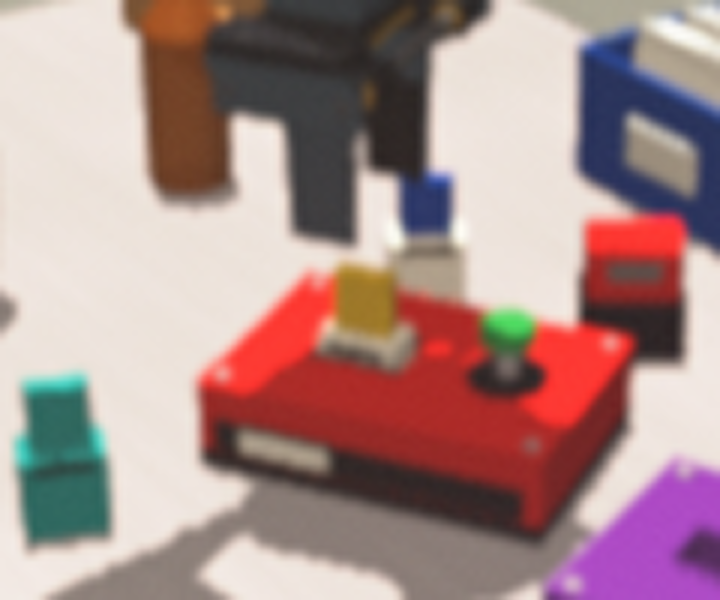

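The fingers straddle the raised yellow grip (side pixel about (301,200)), with the spare and the plunger well clear. Descending with a partial opening, then gripping hard.

arm_command --commands '[60,0,0.05,0.3,0,0,0.05,60,0,0,0.5,0,0,0,60,0,0,0.6,0,0,0,60,0,0,0.6,0,0,0,60,0,0,0.6,0,0,0,60,0,0,0.5,0,0,0,60,0,0,0.2,0,0,0,60,0,0,0,0,0,0]'

```text
time_s: 7.87
tcp_pos: [0.503, 0.1033, 0.0747]
tcp_rot: [-3.034, -0.815, 0.003]
ft_force: [-0.5, -0.3, 0.3]
width: 0.0547
```

arm_command --commands '[0,0,0,0,0,0,0,0,0,0,0,0,0,0,0,0,0,0,0,0,0,0,0,0,0,0,0,0,0,0,0,0,0,0,0,0,0,0,0,0,0,0,0,0,0,0,0,0,0,0,0,0,0,0,0,0]' --force 60

```text
time_s: 8.53
tcp_pos: [0.5034, 0.1036, 0.0761]
tcp_rot: [3.034, 0.816, -0.0]
ft_force: [-1.5, -1.1, 4.7]
width: 0.012
```

```bash
python3 go.py 0.5033 0.1045 0.076; python3 -c "
from h import *
print(manip.get_state()['torque'])"
```

```text
t 8.5333 tcp [0.5034 0.1036 0.0761] w 0.012000247468812904 F [-1.5338 -1.1399  4.6815]
shift units [ 0.0167 -0.0436  0.0033] turn units [ 0.0012  0.0014 -0.0019]
[-0.28794441  0.28449697  0.04761705]
```

Gripped on 12 mm. Rocking away from the plunger first (turn about tool −x, shift −y).

arm_command --commands '[0,0,-0.065,0,-0.4,0,0,0,0,-0.065,0,-0.4,0,0,0,0,-0.065,0,-0.4,0,0,0,0,-0.065,0,-0.4,0,0,0,0,-0.065,0,-0.4,0,0,0,0,-0.065,0,-0.4,0,0,0,0,-0.065,0,-0.4,0,0,0,0,0,0,0,0,0]'

```text
time_s: 9.2
tcp_pos: [0.4988, 0.1116, 0.0751]
tcp_rot: [2.848, 0.768, 0.075]
ft_force: [2.7, -10.5, -1.2]
width: 0.0116
```

```bash
cat > chk.py <<'E'
from h import *
import sys
np.set_printoptions(precision=4,suppress=True)
s=manip.get_state(); z=R.from_rotvec(s["tcp_rot"]).as_matrix()[:,2]
S=R.from_euler("z",30.1,degrees=True).as_matrix()
zz=S.T@z; print("t",s["time_s"],"lean +y deg",np.degrees(np.arctan2(-zz[1],-zz[2])),"lean x",np.degrees(np.arctan2(-zz[0],-zz[2])),"F(st)",S.T@s["ft_force"],"M(st)",S.T@s["torque"],"pos rel slot mouth(st)",S.T@(s["tcp_pos"]-[.5033,.1047,.05]),"w",s["width"])
im,d=eyes.camera("side");save(sys.argv[1],cv2.resize(im[150:250,250:360],(660,600),interpolation=cv2.INTER_CUBIC))
E
python3 chk.py r1
```

```text
t 9.2 lean +y deg 11.325489274167024 lean x 0.017266829700885906 F(st) [ -2.9097 -10.4819  -1.152 ] M(st) [-1.9986  0.5364 -0.1181] pos rel slot mouth(st) [-0.0005  0.0082  0.0251] w 0.011599297714716997
```

View pics/r1.png

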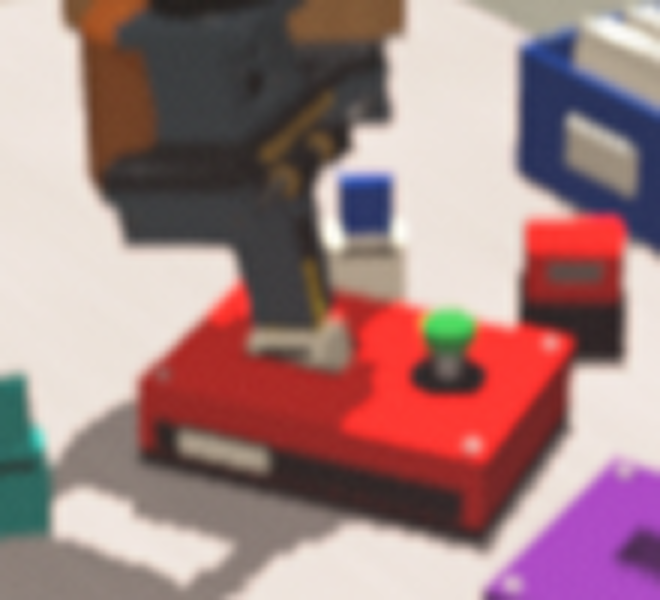

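The gripper leans 11.3° away from the plunger, and the white block's visible top edge is tilted with it. Now over towards the plunger.

arm_command --commands '[0,0,0.065,0,0.4,0,0,0,0,0.065,0,0.4,0,0,0,0,0.065,0,0.4,0,0,0,0,0.065,0,0.4,0,0,0,0,0.065,0,0.4,0,0,0,0,0.065,0,0.4,0,0,0,0,0.065,0,0.4,0,0,0,0,0.065,0,0.4,0,0]'

```text
time_s: 9.92
tcp_pos: [0.5039, 0.1025, 0.0761]
tcp_rot: [-3.006, -0.808, 0.013]
ft_force: [-1.3, 0.9, -4.2]
width: 0.0119
```

arm_command --commands '[0,0,0.065,0,0.4,0,0,0,0,0.065,0,0.4,0,0,0,0,0.065,0,0.4,0,0,0,0,0.065,0,0.4,0,0,0,0,0.065,0,0.4,0,0,0,0,0.065,0,0.4,0,0,0,0,0,0,0,0,0,0,0,0,0,0,0,0]'

```text
time_s: 10.58
tcp_pos: [0.5077, 0.0958, 0.0753]
tcp_rot: [-2.85, -0.765, 0.076]
ft_force: [-2.0, 1.9, -0.8]
width: 0.0119
```

```bash
python3 chk.py r2
```

```text
t 10.5833 lean +y deg -11.271128266141153 lean x 0.012280016692932168 F(st) [-0.7564  2.6083 -0.8167] M(st) [0.5123 0.1913 0.173 ] pos rel slot mouth(st) [-0.0007 -0.0099  0.0253] w 0.011911665043502226
```

View pics/r2.png

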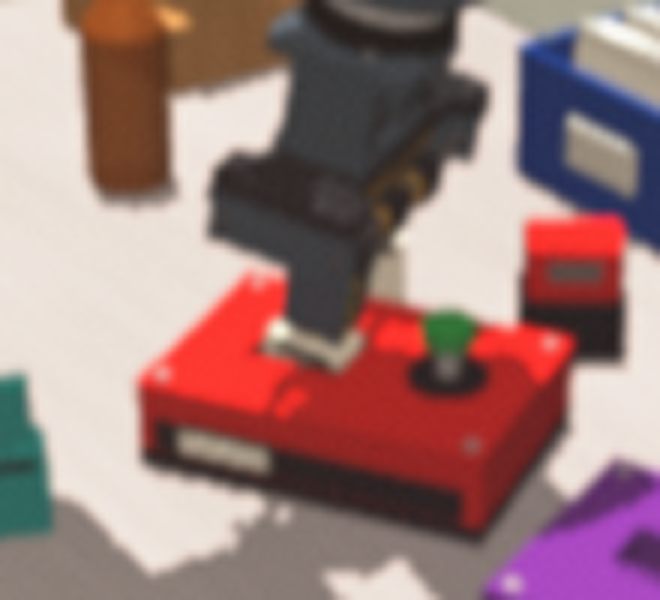

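The lean is now 11.3° towards the plunger, with the white block following and the grip firm. Working it out: rock back while lifting, then level.

arm_command --commands '[0,0,-0.065,-0.04,-0.4,0,0,0,0,-0.065,-0.06,-0.4,0,0,0,0,-0.07,-0.06,-0.4,0,0,0,0,-0.07,-0.06,-0.4,0,0,0,0,-0.07,-0.06,-0.4,0,0,0,0,-0.075,-0.06,-0.4,0,0,0,0,-0.075,-0.06,-0.4,0,0,0,0,-0.075,-0.06,-0.4,0,0]'

```text
time_s: 11.3
tcp_pos: [0.5018, 0.1049, 0.0845]
tcp_rot: [3.007, 0.809, 0.009]
ft_force: [1.7, 0.5, -29.3]
width: 0.0112
```

arm_command --commands '[0,0,-0.08,-0.06,-0.4,0,0,0,0,-0.08,-0.06,-0.4,0,0,0,0,-0.08,-0.06,-0.4,0,0,0,0,0.08,-0.06,0.4,0,0,0,0,0.08,-0.06,0.4,0,0,0,0,0.08,-0.06,0.4,0,0,0,0,0.085,-0.06,0.4,0,0,0,0,0,-0.06,0,0,0]'

```text
time_s: 11.97
tcp_pos: [0.5023, 0.1036, 0.094]
tcp_rot: [-3.031, -0.814, 0.005]
ft_force: [-0.1, 4.2, -30.2]
width: 0.0117
```

```bash
python3 chk.py r3; python3 go.py 0.5033 0.1045 0.12
```

```text
t 11.9667 lean +y deg -0.207364642950093 lean x 0.13944560853283597 F(st) [  1.9796   3.6726 -30.2112] M(st) [ 0.8088 -0.5888  0.0268] pos rel slot mouth(st) [-0.0014 -0.0004  0.044 ] w 0.01170481444623649
t 12.0167 tcp [0.5023 0.1037 0.0942] w 0.011781641851908846 F [  1.4493   4.1085 -24.1844]
shift units [ 0.0628 -0.0132 -1.2924] turn units [-0.0319  0.0337 -0.0147]
```

arm_command --commands '[0,0.03,0,-0.15,0,0,0,0,0.03,0,-0.15,0,0,0,0,0,0,-0.15,0,0,0,0,0,0,-0.15,0,0,0,0,0,0,-0.15,0,0,0,0,0,0,-0.15,0,0,0,0,0,0,-0.15,0,0,0,0,0,0,0,0,0,0]'

```text
time_s: 12.68
tcp_pos: [0.5056, 0.1046, 0.1174]
tcp_rot: [3.034, 0.815, 0.004]
ft_force: [0.6, 0.9, -0.4]
width: 0.0115
```

```bash
python3 chk.py r4;python3 go.py 0.5033 0.1045 0.12
```

```text
t 12.6833 lean +y deg 0.060843497934738984 lean x -0.14732473055703843 F(st) [ 1.0269  0.4861 -0.36  ] M(st) [-0.0478 -0.0081 -0.0217] pos rel slot mouth(st) [ 0.0019 -0.0012  0.0674] w 0.01150996861547608
t 12.7333 tcp [0.5054 0.1045 0.1171] w 0.011721605987695248 F [ 0.1043 -0.179  -1.5557]
shift units [-0.0904 -0.0499 -0.1457] turn units [ 0.0124 -0.0298 -0.0042]
```

View pics/r4.png

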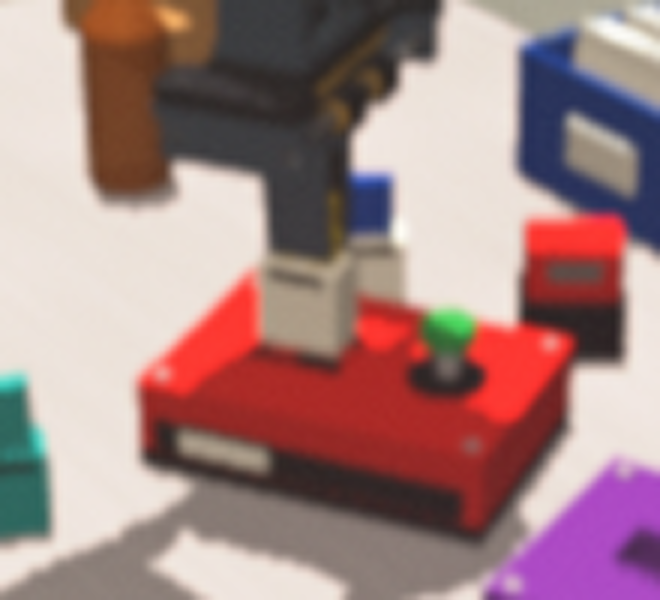

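It is out, and the force has dropped to about zero. Raising a few mm more for margin, centring, then measuring the block's underside and tilt.

arm_command --commands '[0,-0.04,-0.02,-0.1,0,0,0,0,-0.04,-0.02,-0.1,0,0,0,0,0,0,-0.1,0,0,0,0,0,0,0,0,0,0,0,0,0,0,0,0,0,0,0,0,0,0,0,0,0,0,0,0,0,0,0,0,0,0,0,0,0,0]'

```text
time_s: 13.4
tcp_pos: [0.5027, 0.1043, 0.1223]
tcp_rot: [-3.034, -0.815, 0.0]
ft_force: [0.7, 0.7, -1.1]
width: 0.0118
```

```bash
python3 chk.py r5;python3 - <<'E'
from h import *
np.set_printoptions(precision=4,suppress=True)
im,d=eyes.camera("side");W=cloud("side",d)
S=R.from_euler("z",30.1,degrees=True).as_matrix()
L=(W-[.5033,.1047,.05])@S
H=cv2.cvtColor(np.ascontiguousarray(im),cv2.COLOR_RGB2HSV)
m=(d>0)&(abs(L[...,0])<.05)&(abs(L[...,1])<.045)&(L[...,2]>-.005)&(L[...,2]<.06)
w=m&(H[...,1]<70)&(H[...,2]>100); P=L[w]; v,u=np.nonzero(w)
print("white px",len(P),u.min(),u.max(),v.min(),v.max(),"pct",np.percentile(P,[3,50,97],axis=0))
# front face: per row edges, in px, world lean compare with vertical
for r in range(v.min(),v.max()+1):
    uu=u[v==r]; Q=L[r,uu]; print(r,uu.min(),uu.max(),Q[0],Q[-1])
# predicted block corners, upright, underside h above mouth
for h in(.004,.008,.012):
    print(h,[np.round(w2pix("side",S@np.array([sx*.014,sy*.022,h])+[.5033,.1047,.05]),1) for sx,sy in((-1,1),(-1,-1),(1,-1))])
E
```

```text
t 13.4 lean +y deg -0.0030703464356207693 lean x 0.006570181643065204 F(st) [ 0.9257  0.2278 -1.082 ] M(st) [-0.1237  0.0231 -0.0344] pos rel slot mouth(st) [-0.0008 -0.      0.0723] w 0.011785442468094168
white px 208 292 308 191 206 pct [[-0.0194 -0.0225  0.0166]
 [-0.0153 -0.0063  0.0408]
 [ 0.0079  0.0179  0.0572]]
191 293 307 [-0.0058  0.0228  0.0557] [ 0.0118 -0.0164  0.0555]
192 292 308 [-0.0158  0.0212  0.0572] [ 0.009  -0.0211  0.0543]
193 292 308 [-0.0161  0.0212  0.054 ] [ 0.0096 -0.0208  0.0505]
194 292 308 [-0.0167  0.0209  0.0509] [ 0.0093 -0.0209  0.0472]
195 293 308 [-0.0135  0.0192  0.0462] [ 0.0131 -0.0191  0.0415]
196 293 308 [-0.016   0.0181  0.0442] [ 0.0097 -0.0207  0.04  ]
197 293 308 [-0.0174  0.0174  0.0416] [ 0.0055 -0.0226  0.039 ]
198 294 307 [-0.0163  0.0146  0.0382] [ 0.0016 -0.021   0.0371]
199 294 307 [-0.017   0.0144  0.0351] [ 0.0015 -0.021   0.0336]
200 294 307 [-0.018   0.0139  0.0322] [-0.002  -0.0226  0.0322]
201 294 307 [-0.0212  0.0124  0.0306] [-0.0028 -0.0229  0.0292]
202 294 307 [-0.016   0.0152  0.0239] [ 0.0019 -0.0207  0.0228]
203 294 307 [-0.0179  0.0143  0.0215] [-0.0002 -0.0217  0.0206]
204 294 306 [-0.0152  0.0157  0.0163] [-0.0082 -0.022   0.0212]
205 296 306 [-0.0152  0.0089  0.0143] [-0.0079 -0.0218  0.0175]
206 301 305 [-0.0182 -0.0096  0.0165] [-0.0127 -0.0206  0.0162]
0.004 [array([292.4, 206.9]), array([305.3, 209.7]), array([309. , 205.6])]
0.008 [array([292.4, 205.8]), array([305.3, 208.6]), array([309. , 204.5])]
0.012 [array([292.4, 204.6]), array([305.3, 207.5]), array([309. , 203.4])]
```

View pics/r5.png

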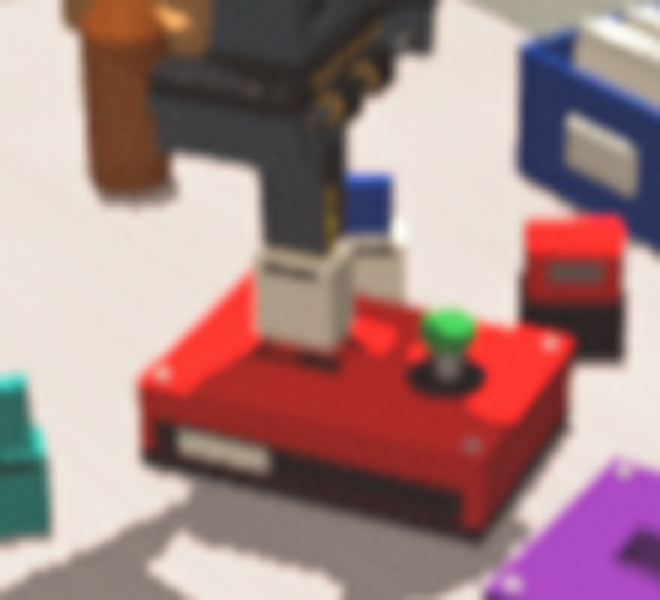

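The block is clear, about 10 mm above the mouth. Its bottom edge looks slightly less sloped than the slot, so I'll fit the block's silhouette for lean before handing in.

```bash
cat > fit.py <<'E'
from h import *
from scipy.optimize import minimize
ims=[];ds=[]
for _ in range(4):
    a,b=eyes.camera("side"); ims.append(a.astype(float)); ds.append(b)
im=np.mean(ims,0); d=np.median(ds,0)
S=R.from_euler("z",30.1,degrees=True).as_matrix(); O=np.array([.5033,.1047,.05])
L=(cloud("side",d)-O)@S
ok=(abs(L[...,0])<.045)&(abs(L[...,1])<.045)&(L[...,2]>-.01)&(L[...,2]<.062)
mx=im.max(-1); sat=(mx-im.min(-1))/mx
x0,y0,x1,y1=284,184,316,214
soft=np.clip((0.75-sat)/0.6,0,1)*np.clip((mx-70)/80,0,1)
keep=cv2.dilate((ok&(sat<.45)&(mx>95)).astype(np.uint8),np.ones((3,3)))
soft=(soft*keep)[y0:y1,x0:x1]
far=(d>0)&(L[...,0]>.05); wt=(1-far[y0:y1,x0:x1]*1.0); wt[:8]=0  # ignore spare behind; fingertips rows
K,r,t,_=camT("side"); F=16
def sil(p):
    lean,y,z,x=p; C=np.array([[a,b,c] for a in(-.014,.014) for b in(-.022,.022) for c in(0,.046)])
    A=R.from_euler("x",-lean,degrees=True).as_matrix()
    Wp=((C-[0,0,.06])@A.T+[x,y,z+.06])@S.T+O
    q=(Wp-t)@r; uv=np.stack([K[0,2]-K[0,0]*q[:,0]/q[:,2],K[1,2]+K[1,1]*q[:,1]/q[:,2]],1)
    h=cv2.convexHull(((uv-[x0-.5,y0-.5])*F).astype(np.float32))
    m=np.zeros(((y1-y0)*F,(x1-x0)*F),np.float32); cv2.fillConvexPoly(m,np.round(h*16).astype(np.int32),1,shift=4)
    return cv2.resize(m,(x1-x0,y1-y0),interpolation=cv2.INTER_AREA)
cost=lambda p:float((wt*(sil(p)-soft)**2).sum())
for l in range(-15,16,3):
    best=min((minimize(lambda q:cost([l,q[0]/1e3,q[1]/1e3,0]),[a,b],method="Nelder-Mead",options=dict(initial_simplex=[[a,b],[a+3,b],[a,b+3]])) for a in(-3,2) for b in(6,11)),key=lambda s:s.fun)
    print(l,np.round(best.x,1),round(best.fun,2))
big=cv2.resize(im[184:214,280:325].astype(np.uint8),(720,480),interpolation=cv2.INTER_CUBIC); save("fit",big)
E
python3 fit.py
```

```text
-15 [-9.3  9.3] 20.18
-12 [-7.   9.6] 18.11
-9 [-4.5 10. ] 16.6
-6 [-2.   9.9] 14.87
-3 [-0.5 10. ] 13.84
0 [ 1.2 10.2] 13.39
3 [ 3.2 10.1] 14.03
6 [ 5.4 10.2] 15.22
9 [7.4 9.6] 17.04
12 [ 9.2 11.4] 18.27
15 [10.9 11. ] 19.74
```

View pics/fit.png

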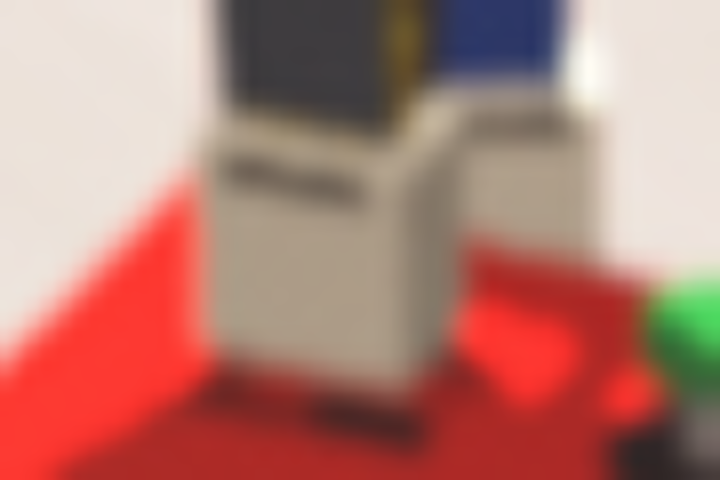

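The silhouette fit gives a lean of about 0°, with the underside 10 mm above the mouth and centred. Handing in.

Run:
```python
from h import *
s=manip.get_state(); print(s["time_s"],s["tcp_pos"],s["ft_force"],s["width"],abs(s["dq"]).max())
print(workorder.sign_off())
```

```text
13.7 [0.50268815 0.10426202 0.12234905] [ 0.83872622  0.0028995  -1.24524952] 0.011556473997285936 0.001768042489593033
the job is handed in; nothing more can be done
None
```

The cartridge is out of the red station and held upright and still above its own slot. The job was handed in at 13.7 s; the sign-off gives no verdict.

- **Plunger:** I pressed it to its stop. The tip reached about 71 mm above the counter and the measured force was 87.5 N at the end of the push, higher than I meant but under the 120 N limit. After release it sprang back up, and the cartridge had risen about 3.6 mm.
- **Rocking:** I took the yellow grip at 60 N and leaned the gripper 11.3° away from the plunger, then 11.3° towards it. The pictures show the white block leaning too, though I did not measure its own angle.
- **Working out:** I rocked it back while lifting, which took about 30 N, and then lifted it straight out.
- **Last checks:**
  - A silhouette fit puts the lean at about 0° and the underside about 10 mm above the slot's mouth. The fit is shallow, so the lean is good to a few degrees.
  - My first glance at the block's bottom edge suggested a small tilt, but the enlarged picture and the fit did not bear that out.
  - The force on the tool is about 1 N, the gripper opening is 11.6 mm and the arm is still.
  - The spare, stamp, turquoise look-alike and bottle look unmoved in the side crops. I did not re-check the tub, tape, tray and jar; the arm stayed well away from them.

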